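# Couple the draw-bench carriage: ball under the cup, cup down, latch shut

## Task

Couple the small draw bench: slide the carriage along its bed until its ball stands right under the hitch cup of the raised drawbar, push the drawbar down so that the cup sits fully home on the ball, and only then press the latch lever down flat until it is fully home. Leave the carriage coupled in its bed and the dapping cube and the wire spool beside the bed and the square grey bench block where they lie.

Things in the scene. Friction and masses are not known exactly. Their poses are not given: they have to be found in the camera images.
- bed: Fixed steel bed of the draw bench, a channel 90 mm wide (x), from y = -200 to +165 mm. Origin on the work surface, mid width; its +y points roughly to the robot's right. Channel floor at z = 8 mm, open at its -y end; two guide rails along y, 63 mm apart inside, reach z = 22 mm. Grey cheeks 94 mm tall at y = +145 mm carry the drawbar's pivot (x = 0, z = 76 mm).
- seat_mark (a point): Fixed point of the bed (x = 0, y = -25 mm, z = 76 mm): where the ball's centre must be for the lowered cup to go home on it; also where the cup's centre comes to lie when the drawbar is level. 170 mm from the pivot. Axes as the bed's.
- drawbar_arm (a joint): Drawbar angle, rad: 0 = level, home on the ball; positive = cup end raised (starts 0.55 to 0.75). Stays where left; 2 to 5 N down on the cup lowers it. Two grey flats, 33 mm wide in all, run from the pivot towards the bed's -y to a round steel cup open downward: 40 mm bore, mouth flared to 55 mm (63 outside), taking in a ball up to 5 mm off by shifting the carriage. Rim at z = 69 mm when level.
- cup_seat (a point): Centre of the ball's place inside the cup (moves with the drawbar); coincides with ball when seated. Axes as the drawbar's (as the bed's when level).
- cup_top (a point): Centre of the flat round boss (34 mm across) on top of the cup, 26 mm above cup_seat along the drawbar's own z: the place to push the drawbar down. At z = 102 mm when home.
- lever (a joint): Steel latch lever's angle to the drawbar, rad: 0 = flat on the drawbar, latched (its stop); positive = raised (starts 0.7 to 0.95). Stays put; 2 to 4 N on its pad moves it. Hinge across the bar, 34 mm from the cup's centre towards the pivot, 26 mm above cup_seat; it extends 93 mm towards the pivot. A claw under the hinge swings under the ball as it closes; a latched cup cannot go over the ball.
- lever_pad (a point): Centre of the top of the lever's pad (30 mm wide, 26 mm long), 80 mm from the lever's hinge and 9 mm above its line: the place to press. At z = 111 mm, 114 mm from the cup's centre, when the lever is home. Moves with the lever.
- carriage: Loose aluminium carriage, 0.4 to 0.85 kg, between the guide rails (1.5 mm play each side), sliding along the bed's y. Origin at its underside below the ball. Block 60 mm wide (x), y = -65 to +35 mm, 30 mm high; a 10 mm thick cross plate at its -y end rises to 58 mm. Starts with the ball 60 to 100 mm from seat_mark towards the bed's -y.
- ball (a point): Centre of the carriage's steel ball (36 mm diameter on a 14 mm stem), 68 mm above the carriage's underside, 76 mm above the work surface.
- push_face (a point): Middle of the upright flat face at the carriage's -y end (60 mm wide, from z = 8 to 66 mm above the work surface), 34 mm above its underside, 65 mm behind the ball: push here towards the bed's +y.
- dapping_cube: Bystander: brass-coloured cube with hollows, 38 mm, lying in front of the bed. Origin at the centre of its underside.
- solder_spool: Bystander: spool of solder wire, 47 mm across, 24 mm high, close behind the bed (another stands far back). Origin at the centre of its underside.
- bench_block: Bystander: square pale grey metal block 62 x 62 x 18 mm, further back, below the desk lamp (whose black shade hangs 0.52 m above the work surface behind the bed). Origin at the centre of its underside.
Mind the look-alikes: they are no part of the job. Leave any turquoise look-alike of the carriage alone.

How it is judged:
On the way:
1. the cup is home on the ball while the latch lever is still up (distance between ball and cup_seat below 0.006 m and value of joint drawbar_arm below 0.035 rad and value of joint lever above 0.4 rad), for 0.2 s.
At the end, for the whole second after the job is handed in: The ball's centre is within 6 mm of the cup's seat and the drawbar within 0.035 rad of level, the latch lever is within 0.08 rad of fully down, and the carriage stands level (0.06 rad) and still in its bed (distance between ball and cup_seat below 0.006 m and value of joint drawbar_arm below 0.035 rad and value of joint lever below 0.08 rad and angle between carriage's own z axis and vertical below 0.06 rad and linear speed of carriage below 0.02 m/s); the robot touches nothing.
It fails at once if the dapping cube is moved by more than 20 mm (distance of dapping_cube from where it was at the start of the episode above 0.02 m).
It fails at once if the wire spool is moved by more than 20 mm (distance of solder_spool from where it was at the start of the episode above 0.02 m).
It fails at once if the bench block is moved by more than 20 mm (distance of bench_block from where it was at the start of the episode above 0.02 m).
It also fails if it takes over 54 s, if anything falls off the work surface, if the arm or the gripper's body presses on something with over 40 N, if the wrist force passes 120 N, or if a joint passes its speed limit or range.

## Robot

A 7-joint arm with a two-finger parallel gripper is mounted at the origin on a cart in front of the work surface, level with it; the furniture and walls round the work are solid. World frame = base frame: x ahead of the robot, y to its left, z up, the work surface at z = 0. Lengths are in m, angles in rad, forces in N, time in s.
With the tool pointing down it reaches from about 0.425 to 0.925 m from the base axis. Payload 6.8 kg.
Tool frame: the origin (TCP) lies at the very end of the fingers, on their centre line; the grasp point (between the pads) lies 19 mm behind it; z points along the fingers, y is the line along which they close (so a half turn about z gives the same grasp; the last joint's range is limited). The gripper opens to 85 mm and grips with 20 to 120 N. Pads are 22 mm wide; open, the fingers measure 114 mm over their backs; the gripper's body (76 mm by 85 mm) begins 54 mm behind the grasp point. The pads swing forward as they close: fully open they stand 13 mm farther back than shut.
Start: joints at [1.039, 0.477, 0.022, 1.555, -0.011, 1.109, -0.083], TCP at [0.278, -0.615, 0.231] pointing down, gripper open.
Joint ranges: [-2.96, 2.96], [-0.34, 2.1], [-1.41, 1.46], [0.24, 2.44], [-1.37, 4.51], [0.17, 1.92], [-2.96, 2.96]. Speed limits (rad/s): [2.39, 2.39, 3.14, 3.14, 3.14, 3.14, 3.14].

## Interface

Orientations are given as a rotation vector (axis times angle).
In Python, from bench import get_obs, viewer, r gives the robot as it stands. The module is installed in compiled form; this text tells all that it offers.
- The arm moves only by the tool play_rows, never from a script. Its argument "commands" is a list that holds one entry, the list of rows, each a list of 5 numbers: the gripper's target within -1 to 1 (shut at 1, half-way at 0, fully open at -1), then the shift along the tool's x, y, z scaled (see below), then the turn about the tool's z scaled (see below). A call has 1 to 12 rows; each row is the pose to reach, as a shift and turn from the pose commanded when the call began, along the tool's axes at that moment; what a row does not reach only later rows make up. The controller multiplies each number of a shift by 0.2 m and each number of a turn by pi/2 rad. A row lasts 1/12 s, in which the tool goes at most 41.7 mm and 7.16 degrees, less where a joint would pass 70% of its speed; a pose out of reach is approached as far as the arm can. A call with a number of a shift or a turn outside -1 to 1 is refused whole. A call with a gripper value outside its range is refused whole. The fingers move at their own pace and stop on an object; "grip_force" is the grip in N (left out, the last holds). Time passes only in rows, so rows that repeat a pose let the fingers close. It gives the time, the measured TCP pose, the force, the opening and the grip force at its end, in the units of the state.
- get_obs(): the state, without advancing time (a new reading comes with each control period).
- viewer.grab_frame(name): name is "scene" or "top" or "wrist"; returns a dict with "pixels" (480x640x3 uint8, red, green, blue), "fovy" (degrees; the focal length in pixels is half the picture's height over the tangent of half this angle, whatever the lens; pixels are square), "cx", "cy" (the principal point, pixels), "distortion" ([k1, k2, p1, p2, k3] as OpenCV has them; the pictures are not rectified), "world_to_cam" (4x4, takes a point from world to camera coordinates); the wrist camera has in their place "hand_eye" (4x4, takes a point from camera to tool coordinates, whose origin is the TCP and whose axes are the flange's). Camera axes: x right, y up, looking along -z (the intrinsics and any distortion apply to the point x, -y, -z); pixel columns grow to the right and rows downward; lengths in m; the calibration is good to about 2 mm. A picture is of the moment at which its call begins: read the wrist's pose just before it. There is no depth.
- r.hand_in(): hands the job in; it is judged then, once.
Trained networks look in a picture, given as the dict that the camera call returned (one of the last four; its "shot" number tells which), for a name from the list of things; names that differ only in an ending like _2 or _b are one class to them, and where a whole thing is asked for, a point or a joint stands for the part that bears it (a point fixed in the world has none). Each returns a list of dicts, best first, with "score" (0 to 1); they miss things now and then, are a little off and sometimes report something else, mostly with a low value. They report only what shows in the picture. A call takes as long as a camera call. They do not tell look-alikes from the thing itself.
- viewer.trace(picture, thing): "pixels" (480x640 bool, what is visible of it) and "rect" ([left, top, right, bottom] in pixels, round what is visible of it).
The state is a dict: "clock": time; "joints": joint angles; "qvel": joint speeds; "tau": joint torques, N m; "tcp_pos": TCP position; "orientation": TCP orientation; "contact_force": force on the tool from outside, world axes, zero at the start; "moment": the same for the moment, N m; "grip_width": finger opening in m; "gripper_force": force on a finger pad.
Only numpy, scipy, OpenCV 4.12 (cv2) and the standard library are available. Lean on these libraries where they do the work, as an engineer would, in place of code of your own. Each camera call takes 0.05 s, during which the arm holds its last target. There are 200 camera calls.

## Working session

There is one attempt and no reset: what is moved stays moved. The work goes in short steps, Python scripts to look and compute and a tool call to move; the robot and the scene stay as the last step left them, time stands still between calls to the robot, and variables do not carry over. Pictures are saved under pics/ and viewed, at most 10 in all, crops included, and the job is handed in when it is done.

Besides the shell and the picture viewer there is one more tool, called after ">>>" as name(argument=value, ...) on one line, values as JSON. play_rows: Moves the arm, as the interface text tells. Shifts and turns lie within -1 to 1; 1 stands for 0.2 m of shift or pi/2 rad of turn. Its arguments: {"type":"object","properties":{"commands":{"type":"array","items":{"type":"array","items":{"type":"array","items":{"type":"number","minimum":-1,"maximum":1}}}},"grip_force":{"type":"number"}},"required":["commands"]}

```bash
mkdir -p pics
cat > h.py <<'E'
import numpy as np, cv2
from bench import get_obs, viewer, r
from scipy.spatial.transform import Rotation as R
def K(p):
    f=240/np.tan(np.radians(p["fovy"])/2); return np.array([[f,0,p["cx"]],[0,f,p["cy"]],[0,0,1.]])
def w2c(p,obs=None):
    if "world_to_cam" in p: return np.array(p["world_to_cam"])
    T=np.eye(4);T[:3,:3]=R.from_rotvec(obs["orientation"]).as_matrix();T[:3,3]=obs["tcp_pos"]
    return np.linalg.inv(T@np.array(p["hand_eye"]))
F=np.diag([1,-1,-1.])
def proj(p,X,obs=None):
    M=w2c(p,obs); c=(np.atleast_2d(X)@M[:3,:3].T+M[:3,3])@F
    return cv2.projectPoints(c.reshape(-1,1,3),np.zeros(3),np.zeros(3),K(p),np.array(p["distortion"],float))[0].reshape(-1,2)
def onz(p,uv,z,obs=None):
    M=np.linalg.inv(w2c(p,obs)); uv=np.atleast_2d(np.array(uv,float))
    n=cv2.undistortPoints(uv.reshape(-1,1,2),K(p),np.array(p["distortion"],float)).reshape(-1,2)
    d=(np.c_[n,np.ones(len(n))]@F)@M[:3,:3].T; o=M[:3,3]
    return o+d*((z-o[2])/d[:,2])[:,None]
def save(p,n,img=None): cv2.imwrite("pics/"+n,cv2.cvtColor(p["pixels"] if img is None else img,cv2.COLOR_RGB2BGR))
E
python3 - <<'E'
from h import *
o=get_obs();print(o["clock"],o["tcp_pos"],o["orientation"])
ps={}
for c in("scene","top"):
    p=viewer.grab_frame(c);save(p,c+".png")
    import pickle;pickle.dump(p,open(c+".pkl","wb"))
    print(c,np.linalg.inv(w2c(p))[:3,3].round(3))
    for t in("bed","carriage","drawbar_arm","lever","ball","dapping_cube","solder_spool","bench_block"):
        for d in viewer.trace(p,t)[:3]:
            m=d["pixels"];v,u=np.nonzero(m);print(t,round(d["score"],2),d["rect"],len(u), round(u.mean()),round(v.mean()))
E
```

```text
0.0 [ 0.27733547 -0.61472757  0.23031998] [-3.06957422e+00 -6.60424673e-01  7.91692705e-04]
scene [-0.016 -0.679  0.548]
bed 0.63 [214.7, 196.7, 344.6, 355.2] 8088 289 285
carriage 0.77 [223.0, 225.4, 273.2, 282.9] 1664 246 254
carriage 0.68 [434.1, 276.0, 477.5, 301.7] 387 451 287
carriage 0.64 [313.4, 349.5, 397.4, 430.5] 4281 354 391
drawbar_arm 0.55 [252.4, 194.1, 326.9, 311.0] 3108 291 247
lever 0.55 [276.2, 219.1, 319.6, 246.0] 422 297 230
lever 0.3 [223.0, 226.8, 274.6, 286.3] 1651 247 254
ball 0.66 [310.8, 349.9, 396.8, 426.4] 4194 354 391
ball 0.63 [221.1, 226.7, 276.1, 282.1] 1694 247 254
dapping_cube 0.8 [234.4, 300.4, 263.3, 334.8] 742 247 316
solder_spool 0.66 [337.4, 292.7, 361.5, 312.4] 512 348 302
bench_block 0.65 [220.9, 224.5, 271.4, 281.4] 1623 247 254
bench_block 0.62 [433.0, 276.9, 476.7, 302.5] 490 450 286
top [ 0.399 -0.144  1.008]
bed 0.96 [220.4, 225.2, 397.6, 303.6] 5141 319 267
bed 0.49 [327.9, 258.5, 387.1, 284.2] 560 360 271
carriage 0.97 [419.3, 285.4, 468.2, 338.2] 1592 440 309
carriage 0.79 [232.0, 234.4, 293.0, 272.1] 1391 262 252
drawbar_arm 0.73 [293.9, 243.4, 388.4, 288.3] 2032 337 267
lever 0.87 [330.4, 261.2, 388.3, 285.0] 639 360 271
ball 0.93 [236.8, 234.3, 291.0, 271.0] 1445 262 253
ball 0.74 [416.5, 280.8, 464.1, 337.2] 1509 440 309
ball 0.44 [314.2, 298.2, 338.3, 315.2] 310 326 307
dapping_cube 0.63 [315.7, 297.2, 339.4, 316.1] 303 326 306
solder_spool 0.91 [354.2, 226.7, 381.7, 246.6] 367 369 235
bench_block 0.9 [409.1, 155.7, 441.8, 176.3] 468 423 166
bench_block 0.55 [221.1, 225.1, 395.9, 304.3] 5239 319 267
```

Run:
```python
from h import *
import pickle
p=pickle.load(open("top.pkl","rb"));s=pickle.load(open("scene.pkl","rb"))
a=cv2.resize(p["pixels"][200:350,200:480],None,fx=2.8,fy=2.8,interpolation=cv2.INTER_CUBIC)
save(p,"top2.png",a)
b=cv2.resize(s["pixels"][170:440,190:490],None,fx=2.2,fy=2.2,interpolation=cv2.INTER_CUBIC)
save(s,"scene2.png",b)
```

```text
(no output)
```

View pics/top2.png

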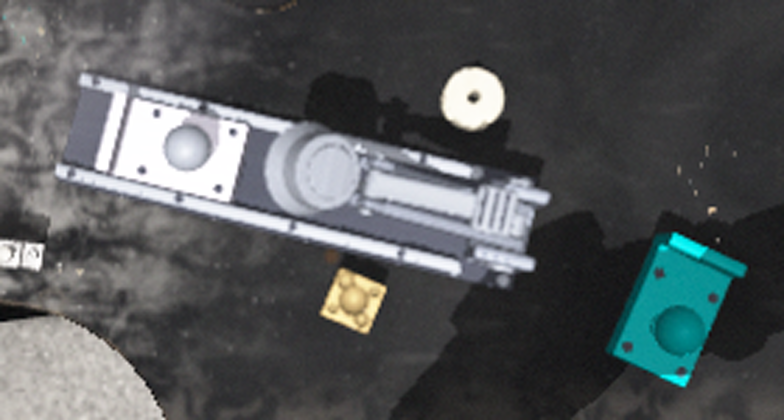

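View pics/scene2.png

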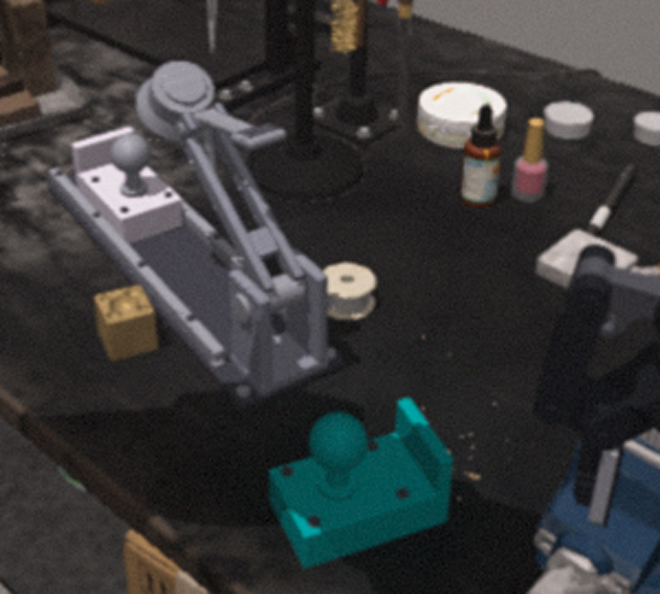

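The carriage in the bed is the pale one (top view 262,252, scene 246,254). It sits between the rails with its cross plate at the left end. The turquoise one (top 440,309) is loose on the table, so it is the look-alike. The cup is at about top (314,262), the cube at (326,307) and the spool at (369,235).

```bash
cat >> h.py <<'E'
def bedT(q):
    c,s=np.cos(q[2]),np.sin(q[2]); T=np.eye(4);T[:2,:2]=[[c,-s],[s,c]];T[:2,3]=q[:2];return T
def b2w(q,X): T=bedT(q); return np.atleast_2d(X)@T[:3,:3].T+T[:3,3]
def bar(a,y,z,x=0): # drawbar point at level-coordinates (x,y,z) in bed frame, raised a
    dy,dz=y-.145,z-.076; c,s=np.cos(a),np.sin(a)
    return [x,.145+c*dy+s*dz,.076-s*dy+c*dz]
def lev(a,l,d,z,x=0): # lever point d from hinge, z above its line
    c,s=np.cos(l),np.sin(l); return bar(a,.009+c*d-s*z,.102+s*d+c*z,x)
E
python3 - <<'E'
from h import *
import pickle
from scipy.optimize import least_squares
p=pickle.load(open("top.pkl","rb"));s=pickle.load(open("scene.pkl","rb"))
# vars: x,y,yaw, ball y, arm, lever
cr=lambda u,v:(u/2.8+200,v/2.8+200); cs=lambda u,v:(u/2.2+190,v/2.2+170)
def pts(v):
    q=v[:3];e=.045
    return [(p,b2w(q,[[e,-.2,.022],[-e,-.2,.022],[e,.165,.004],[-e,.165,.004]][1]),cr(83,74)),
     (p,b2w(q,[e,-.2,.022]),cr(58,172)),(p,b2w(q,[e,.165,.004]),cr(505,289)),
     (p,b2w(q,[0,v[3],.076]),cr(187,148)),(s,b2w(q,[0,v[3],.076]),cs(130,153)),
     (p,b2w(q,bar(v[4],-.025,.102)),cr(332,172)),(s,b2w(q,bar(v[4],-.025,.102)),cs(183,83)),
     (s,b2w(q,[e,.165,.004]),cs(243,398)),
     (s,b2w(q,lev(v[4],v[5],.093,.005)),cs(275,133))]
def f(v): return np.concatenate([proj(c,X)[0]-uv for c,X,uv in pts(v)])
best=None
for y0 in(np.pi,0):
  for x0 in (.4,.6):
    g=least_squares(f,[x0,-.1,y0+.2,-.1,.65,.8],loss="soft_l1")
    if best is None or g.cost<best.cost:best=g
print(best.cost,best.x.round(4));print(f(best.x).reshape(-1,2).round(1))
q=best.x[:3];np.save("q.npy",best.x)
for n,c,X in(("cube",p,(326.5,306.5)),("spool",p,(368.5,236))):print(n,onz(c,X,.03))
for n,X in(("push",[0,best.x[3]-.065,.042]),("seat",[0,-.025,.076]),("cuptop",bar(best.x[4],-.025,.102)),("pad",lev(best.x[4],best.x[5],.08,.009)),("bed-y end",[0,-.2,0])):print(n,b2w(q,X).round(4))
E
```

```text
12.247482001557911 [ 0.4661 -0.1072  2.9112 -0.0954  0.5657  0.8077]
[[-0.5 -2. ]
 [-2.   3.1]
 [ 3.1  0.3]
 [ 0.3  0.1]
 [ 0.1 -1.1]
 [-0.1 -0.4]
 [ 0.7 -0.9]
 [ 0.5  2.8]
 [-2.6  0.2]]
cube [[ 0.37888114 -0.1348464   0.03      ]]
spool [[ 0.5282774  -0.22488578  0.03      ]]
push [[0.5028 0.049  0.042 ]]
seat [[ 0.4718 -0.0828  0.076 ]]
cuptop [[ 0.4626 -0.1222  0.1891]]
pad [[ 0.4388 -0.2236  0.1988]]
bed-y end [[0.5118 0.0876 0.    ]]
```

>>> play_rows(commands=[[[1,0.1,-0.1,-0.45,0],[1,0.25,-0.25,-0.45,-0.06],[1,0.4,-0.4,-0.45,-0.12],[1,0.55,-0.55,-0.45,-0.18],[1,0.7,-0.7,-0.45,-0.24],[1,0.77,-0.75,-0.45,-0.3],[1,0.77,-0.75,-0.45,-0.3]]], grip_force=60)

```text
clock: 1.48
tcp_pos: [0.3606, -0.4082, 0.3224]
orientation: [-2.822, -1.379, -0.005]
contact_force: [1.0, 0.5, -0.7]
grip_width: 0.0006
gripper_force: 0.0
```

```bash
cat >> h.py <<'E'
def go(bedpt=None,world=None,q=None,yaw=None):
    """print scaled tool-frame shift/turn to target; yaw: put tool x along bed -y"""
    v=np.load("q.npy");o=get_obs();W=b2w(v[:3],bedpt)[0] if bedpt is not None else np.array(world)
    M=R.from_rotvec(o["orientation"]).as_matrix()
    d=M.T@(W-o["tcp_pos"]); by=-bedT(v[:3])[:3,1]; t=M.T@by
    T=np.linalg.inv(bedT(v[:3]))
    print("clk",round(o["clock"],2),"bed pos",(T[:3,:3]@o["tcp_pos"]+T[:3,3]).round(4),"F bed",(T[:3,:3]@o["contact_force"]).round(1),"j",np.round(o["joints"],2))
    print("-> shift",(d/.2).round(3),"turn",round(np.arctan2(t[1],t[0])/(np.pi/2),3),"zaxis",M[:,2].round(3))
E
python3 -c "
from h import *
go([0,-.215,.30])"
```

```text
clk 1.48 bed pos [0.034  0.3171 0.3224] F bed [-0.9 -0.7 -0.7] j [ 0.87  0.19 -0.15  1.74  0.03  1.21  0.04]
-> shift [ 2.488 -0.958  0.119] turn -0.275 zaxis [ 0.003  0.002 -1.   ]
```

>>> play_rows(commands=[[[1,0.17,-0.06,0,-0.05],[1,0.34,-0.13,0,-0.1],[1,0.51,-0.2,0,-0.16],[1,0.68,-0.26,0,-0.22],[1,0.85,-0.33,0,-0.275],[1,0.95,-0.37,0,-0.275],[1,0.95,-0.37,0,-0.275]]])

```text
clock: 2.07
tcp_pos: [0.4192, -0.2155, 0.3218]
orientation: [2.467, 1.944, 0.003]
contact_force: [0.1, 0.1, -0.4]
grip_width: -0.0001
gripper_force: 0.0
```

```bash
python3 -c "
from h import *
go([0,-.215,.30])"
```

```text
clk 2.07 bed pos [0.0209 0.1162 0.3218] F bed [-0.1 -0.1 -0.4] j [ 0.68  0.08 -0.35  1.89  0.03  1.18  0.08]
-> shift [1.656 0.095 0.111] turn -0.004 zaxis [ 0.001  0.001 -1.   ]
```

>>> play_rows(commands=[[[1,0.17,0.01,0,0],[1,0.34,0.02,0,0],[1,0.51,0.03,0,0],[1,0.68,0.04,0,0],[1,0.85,0.05,0,0],[1,0.9,0.05,0,0],[1,0.9,0.05,0,0]]])

```text
clock: 2.65
tcp_pos: [0.4713, -0.0458, 0.3216]
orientation: [-2.47, -1.94, -0.002]
contact_force: [-0.6, -0.9, 0.2]
grip_width: -0.0001
gripper_force: 0.0
```

>>> play_rows(commands=[[[1,0.17,0.01,0,0],[1,0.34,0.02,0,0],[1,0.51,0.03,0,0],[1,0.68,0.04,0.1,0],[1,0.76,0.045,0.2,0],[1,0.76,0.045,0.3,0],[1,0.76,0.045,0.3,0]]])

```text
clock: 3.23
tcp_pos: [0.5142, 0.095, 0.2574]
orientation: [-2.473, -1.933, 0.01]
contact_force: [-0.4, -1.2, -1.4]
grip_width: -0.0001
gripper_force: 0.0
```

Run:
```python
from h import *
go([0,-.215,.05])
o=get_obs();p=viewer.grab_frame("wrist");save(p,"w1.png")
v=np.load("q.npy");q=v[:3]
for n,X in(("ball",[0,v[3],.076]),("face top L",[-.03,v[3]-.065,.066]),("face top R",[.03,v[3]-.065,.066]),("railL",[-.0315,-.2,.022]),("railR",[.0315,-.2,.022])):print(n,proj(p,b2w(q,X),o).round(0))
```

```text
clk 3.23 bed pos [-0.0007 -0.2078  0.2574] F bed [ 0.2  1.2 -1.4] j [ 0.22  0.26 -0.61  1.85  0.17  1.09 -0.7 ]
-> shift [0.039 0.003 1.037] turn -0.009 zaxis [-0.007 -0.002 -1.   ]
ball [[323. 324.]]
face top L [[353. 260.]]
face top R [[292. 260.]]
railL [[352. 210.]]
railR [[292. 211.]]
```

View pics/w1.png

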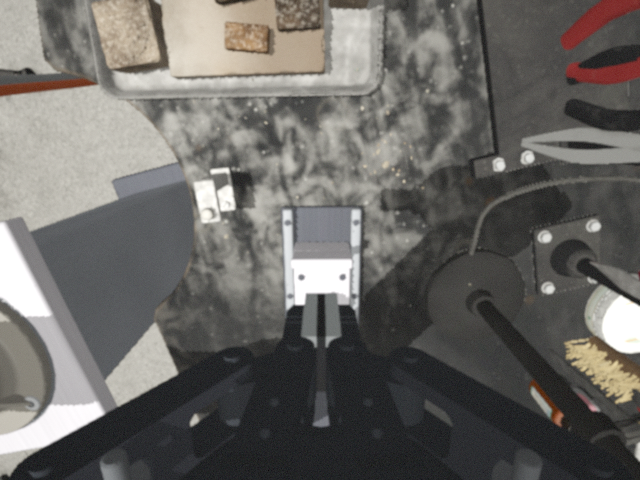

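>>> play_rows(commands=[[[1,-0.02,0.0,0.2,-0.01],[1,-0.02,0,0.4,-0.01],[1,-0.02,0,0.6,-0.01],[1,-0.02,0,0.8,-0.01],[1,-0.02,0,1,-0.01],[1,-0.02,0,1,-0.01],[1,-0.02,0,1,-0.01],[1,-0.02,0,1,-0.01]]])

```text
clock: 3.95
tcp_pos: [0.5172, 0.0925, 0.0639]
orientation: [2.46, 1.951, 0.004]
contact_force: [0.5, -0.4, -0.1]
grip_width: 0.0001
gripper_force: 0.0
```

Run:
```python
from h import *
go([0,-.101,.045])
```

```text
clk 3.95 bed pos [-0.0041 -0.206   0.0639] F bed [-0.6  0.3 -0.1] j [ 0.12  0.51 -0.52  2.02  0.39  0.7  -0.87]
-> shift [-0.525 -0.021  0.094] turn 0.0 zaxis [ 0.003  0.    -1.   ]
```

>>> play_rows(commands=[[[1,0,-0.02,0.095,0],[1,-0.05,-0.02,0.095,0],[1,-0.1,-0.02,0.095,0],[1,-0.15,-0.02,0.095,0],[1,-0.19,-0.02,0.095,0],[1,-0.23,-0.02,0.095,0],[1,-0.27,-0.02,0.095,0],[1,-0.31,-0.02,0.095,0],[1,-0.35,-0.02,0.095,0],[1,-0.39,-0.02,0.095,0],[1,-0.42,-0.02,0.095,0],[1,-0.44,-0.02,0.095,0]]])

```text
clock: 4.95
tcp_pos: [0.4917, 0.0076, 0.0429]
orientation: [2.46, 1.953, 0.002]
contact_force: [1.7, 4.7, 2.8]
grip_width: 0.0002
gripper_force: 2.4
```

Run:
```python
from h import *
go([0,-.101,.045])
v=np.load("q.npy");q=v[:3]
for c in("top","scene"):
    p=viewer.grab_frame(c);save(p,c+"3.png")
    if c=="top": save(p,"top3c.png",cv2.resize(p["pixels"][215:315,210:400],None,fx=4,fy=4,interpolation=cv2.INTER_CUBIC))
    print(c,"ball@seat-15,seat",proj(p,b2w(q,[[0,-.04,.076],[0,-.025,.076]])).round(1).tolist())
    for d in viewer.trace(p,"ball")[:3]:print(d["score"],d["rect"])
```

```text
clk 4.95 bed pos [ 0.0013 -0.1176  0.0429] F bed [-0.5 -4.9  2.8] j [ 0.27  0.51 -0.5   2.1   0.41  0.62 -0.75]
-> shift [-0.083  0.006 -0.011] turn 0.001 zaxis [ 0.002  0.    -1.   ]
top ball@seat-15,seat [[293.4, 259.1], [300.6, 260.8]]
0.97 [418.5, 282.1, 463.6, 337.9]
0.81 [271.3, 239.1, 305.7, 276.9]
scene ball@seat-15,seat [[262.6, 250.8], [266.4, 254.3]]
0.88 [234.2, 239.7, 288.5, 295.3]
0.58 [310.2, 349.6, 393.3, 423.6]
```

View pics/top3c.png

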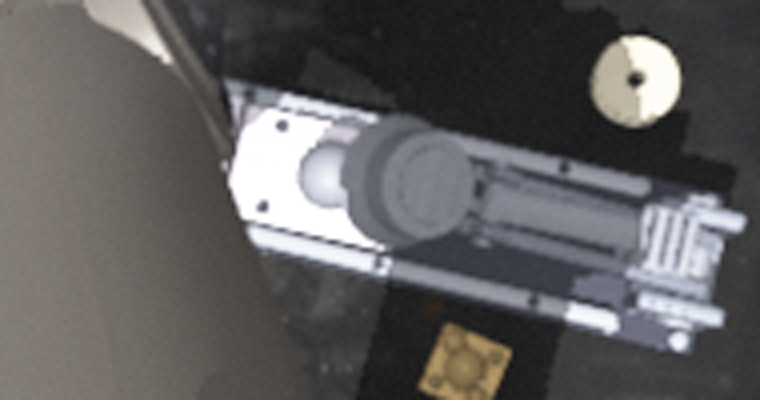

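>>> play_rows(commands=[[[1,-0.03,0,0,0],[1,-0.055,0,0,0],[1,-0.075,0,0,0],[1,-0.083,0,0,0],[1,-0.083,0,0,0],[1,-0.083,0,0,0]]])

```text
clock: 5.65
tcp_pos: [0.487, -0.0088, 0.0422]
orientation: [2.46, 1.953, -0.002]
contact_force: [0.2, 0.0, -0.5]
grip_width: 0.0002
gripper_force: 0.0
```

Run:
```python
from h import *
go([0,-.15,.045])
v=np.load("q.npy");q=v[:3]
p=viewer.grab_frame("scene")
print(proj(p,b2w(q,[[0,-.025,.076],[0,-.025,.094],[0.018,-.025,.076],[-.018,-.025,.076]])).round(1).tolist())
x0,y0=210,190
save(p,"scene4.png",cv2.resize(p["pixels"][y0:y0+180,x0:x0+160],None,fx=3.3,fy=3.3,interpolation=cv2.INTER_CUBIC))
```

```text
clk 5.65 bed pos [ 0.0021 -0.1005  0.0422] F bed [-0.2 -0.1 -0.5] j [ 0.3   0.5  -0.5   2.11  0.41  0.62 -0.72]
-> shift [ 0.247  0.011 -0.015] turn 0.001 zaxis [-0.001 -0.001 -1.   ]
[[266.4, 254.3], [265.8, 245.9], [257.6, 257.2], [275.0, 251.5]]
```

View pics/scene4.png

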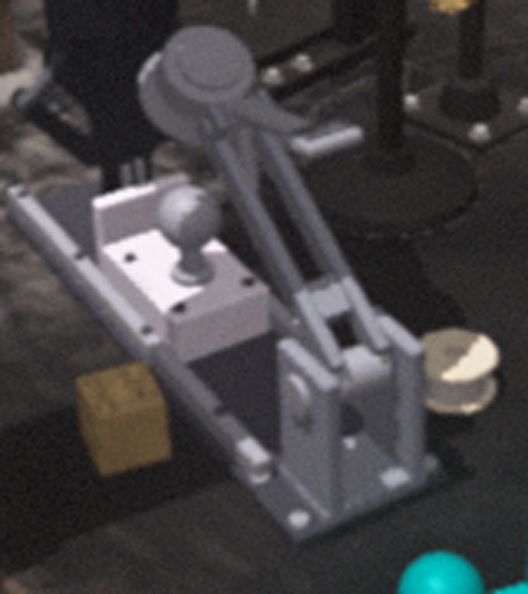

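Run:
```python
from h import *
import pickle
v=np.load("q.npy");q=v[:3];s=pickle.load(open("scene.pkl","rb"));t=pickle.load(open("top.pkl","rb"))
cs=lambda X:((proj(s,b2w(q,X))-[210,190])*3.3).round(0).tolist()
ct=lambda X:((proj(t,b2w(q,X))-[210,215])*4).round(0).tolist()
print(q)
for x in(.03,.04,-.04):print("pin",x,cs([x,.145,.076]))
for x in(.045,-.045):print("corner",cs([[x,.165,0],[x,.165,.008]]),"railend",cs([x,-.2,.022]))
print("seatball",cs([0,-.025,.076]))
for x in(.045,-.045):print("T corner",ct([x,.165,.008]),"cheek",ct([[x,.145,.094]]),"railend",ct([x,-.2,.022]))
```

```text
[ 0.46611373 -0.10715311  2.91119204]
pin 0.03 [[301.0, 389.0]]
pin 0.04 [[283.0, 396.0]]
pin -0.04 [[423.0, 340.0]]
corner [[301.0, 546.0], [300.0, 534.0]] railend [[-0.0, 185.0]]
corner [[452.0, 477.0], [452.0, 465.0]] railend [[126.0, 146.0]]
seatball [[186.0, 212.0]]
T corner [[695.0, 354.0]] cheek [[675.0, 347.0]] railend [[35.0, 198.0]]
T corner [[730.0, 191.0]] cheek [[714.0, 170.0]] railend [[77.0, 38.0]]
```

>>> play_rows(commands=[[[1,0.08,0,0,0],[1,0.2,0,-0.05,0],[1,0.25,0,-0.25,0],[1,0.25,0,-0.45,0],[1,0.25,0,-0.65,0],[1,0.25,0,-0.85,0],[1,0.25,0,-1,0],[1,0.25,0,-1,0]]])

```text
clock: 6.37
tcp_pos: [0.5021, 0.0415, 0.2487]
orientation: [2.455, 1.95, 0.013]
contact_force: [1.2, 0.9, 0.2]
grip_width: 0.0002
gripper_force: 0.0
```

Run:
```python
from h import *
v=np.load("q.npy")
X=bar(v[4],-.025,.102);print(X)
go([0,X[1],.23])
```

```text
[0, np.float64(0.015418763740150084), np.float64(0.18906946187794899)]
clk 6.37 bed pos [-0.0011 -0.153   0.2487] F bed [-1.  -1.1  0.2] j [ 0.35  0.23 -0.64  1.91  0.16  1.04 -0.59]
-> shift [-0.842 -0.008  0.092] turn 0.001 zaxis [ 0.011 -0.    -1.   ]
```

>>> play_rows(commands=[[[1,-0.17,0,0,0],[1,-0.34,0,0,0],[1,-0.51,0,0,0],[1,-0.68,0,0,0],[1,-0.82,0,0,0],[1,-0.85,0,0.05,0],[1,-0.85,0,0.1,0],[1,-0.85,0,0.1,0]]])

```text
clock: 7.03
tcp_pos: [0.4588, -0.1242, 0.2199]
orientation: [-2.457, -1.952, 0.003]
contact_force: [-0.0, 0.6, -0.2]
grip_width: -0.0001
gripper_force: 0.0
```

Run:
```python
from h import *
v=np.load("q.npy")
for a in (v[4],.5,.4,.3,.2,.15,.1,.05,0):
    X=bar(a,-.025,.102);print(round(a,2),np.round(X,4))
go([0,.0154,.19])
```

```text
0.57 [0.     0.0154 0.1891]
0.5 [0.     0.0083 0.1803]
0.4 [ 0.     -0.0015  0.1661]
0.3 [ 0.     -0.0097  0.1511]
0.2 [ 0.     -0.0164  0.1353]
0.15 [ 0.     -0.0192  0.1271]
0.1 [ 0.     -0.0216  0.1188]
0.05 [ 0.     -0.0235  0.1105]
0 [ 0.    -0.025  0.102]
clk 7.03 bed pos [0.0032 0.0183 0.2199] F bed [ 0.1 -0.6 -0.2] j [ 0.61  0.2  -0.53  2.    0.12  0.97 -0.21]
-> shift [0.014 0.017 0.149] turn 0.001 zaxis [-0.004  0.001 -1.   ]
```

>>> play_rows(commands=[[[1,0.014,0.017,0.1,0],[1,0.014,0.017,0.15,0],[1,0.05,0.017,0.2,0],[1,0.075,0.017,0.235,0],[1,0.1,0.017,0.27,0],[1,0.12,0.017,0.307,0],[1,0.14,0.017,0.345,0],[1,0.157,0.017,0.385,0],[1,0.174,0.017,0.42,0],[1,0.174,0.017,0.42,0]]])

```text
clock: 7.87
tcp_pos: [0.4708, -0.0908, 0.1368]
orientation: [-2.457, -1.954, 0.002]
contact_force: [0.3, -0.4, 0.5]
grip_width: -0.0
gripper_force: 0.0
```

Run:
```python
from h import *
go([0,-.025,.102])
v=np.load("q.npy");q=v[:3]
p=viewer.grab_frame("scene")
x0,y0=210,190
save(p,"scene5.png",cv2.resize(p["pixels"][y0:y0+150,x0:x0+150],None,fx=4,fy=4,interpolation=cv2.INTER_CUBIC))
```

```text
clk 7.87 bed pos [-0.0009 -0.017   0.1368] F bed [-0.3  0.3  0.5] j [ 0.51  0.33 -0.52  2.07  0.23  0.8  -0.38]
-> shift [ 0.04  -0.004  0.174] turn 0.002 zaxis [-0.002  0.001 -1.   ]
```

View pics/scene5.png

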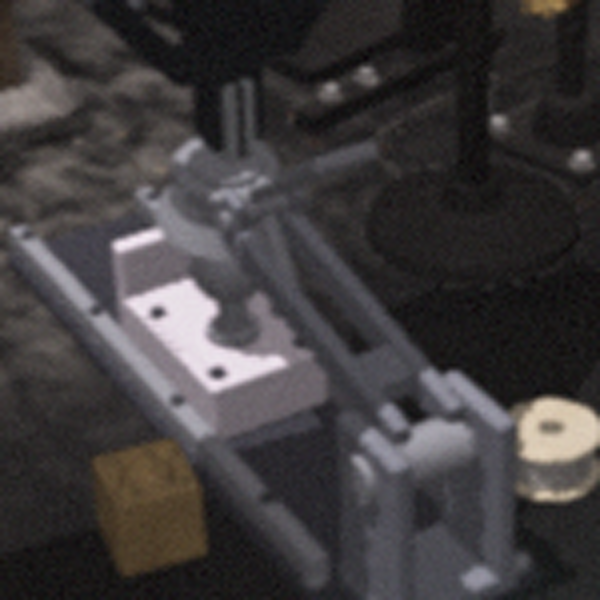

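>>> play_rows(commands=[[[1,0.008,0,0.03,0],[1,0.015,0,0.06,0],[1,0.02,0,0.08,0],[1,0.025,0,0.1,0],[1,0.03,0,0.115,0],[1,0.032,0,0.13,0],[1,0.032,0,0.13,0]]])

```text
clock: 8.5
tcp_pos: [0.4726, -0.0854, 0.1117]
orientation: [-2.459, -1.954, 0.001]
contact_force: [0.2, -0.4, 0.1]
grip_width: -0.0001
gripper_force: 0.0
```

```bash
python3 -c "
from h import *
go([0,-.025,.102])"
```

```text
clk 8.5 bed pos [-0.0013 -0.0226  0.1117] F bed [-0.3  0.3  0.1] j [ 0.48  0.37 -0.51  2.09  0.26  0.74 -0.42]
-> shift [ 0.012 -0.006  0.049] turn 0.002 zaxis [-0.001  0.    -1.   ]
```

>>> play_rows(commands=[[[1,0.005,-0.005,0.02,0],[1,0.01,-0.005,0.035,0],[1,0.012,-0.005,0.045,0],[1,0.012,-0.005,0.052,0],[1,0.012,-0.005,0.058,0],[1,0.012,-0.005,0.062,0],[1,0.012,-0.005,0.062,0]]])

```text
clock: 9.08
tcp_pos: [0.4724, -0.0828, 0.1014]
orientation: [2.459, 1.954, -0.002]
contact_force: [-7.8, 1.3, 21.4]
grip_width: 0.0004
gripper_force: 11.1
```

```bash
python3 -c "
from h import *
go([0,-.025,.102])"
```

```text
clk 9.08 bed pos [-0.0006 -0.0251  0.1014] F bed [ 7.9  0.5 21.4] j [ 0.46  0.38 -0.5   2.1   0.28  0.72 -0.45]
-> shift [-0.001 -0.003 -0.003] turn 0.001 zaxis [-0.001 -0.001 -1.   ]
```

>>> play_rows(commands=[[[1,0,0,0,0],[1,0,0,0,0],[1,0,0,0,0],[1,0,0,-0.1,0],[1,0,0,-0.3,0],[1,0,0,-0.5,0],[1,0,0,-0.6,0],[1,0,0,-0.6,0]]])

```text
clock: 9.75
tcp_pos: [0.4754, -0.0829, 0.2246]
orientation: [2.455, 1.95, 0.008]
contact_force: [0.7, 0.5, -0.4]
grip_width: 0.0001
gripper_force: 0.0
```

Run:
```python
from h import *
v=np.load("q.npy");q=v[:3]
for l in(.95,.81,.7,.6,.5,.4,.3,.2,.1,0):print(l,np.round(lev(0,l,.08,.009),4))
go([0,.057,.21])
p=viewer.grab_frame("scene")
x0,y0=210,190
print(((proj(p,b2w(q,[bar(0,-.025,.102),lev(0,v[5],.08,.009),lev(0,v[5],.093,.005)]))-[x0,y0])*4).round(0).tolist())
save(p,"scene6.png",cv2.resize(p["pixels"][y0:y0+150,x0:x0+150],None,fx=4,fy=4,interpolation=cv2.INTER_CUBIC))
```

```text
0.95 [0.     0.0482 0.1723]
0.81 [0.     0.0576 0.1661]
0.7 [0.     0.0644 0.1604]
0.6 [0.     0.0699 0.1546]
0.5 [0.     0.0749 0.1483]
0.4 [0.     0.0792 0.1414]
0.3 [0.     0.0828 0.1342]
0.2 [0.     0.0856 0.1267]
0.1 [0.     0.0877 0.1189]
0 [0.    0.089 0.111]
clk 9.75 bed pos [-0.0035 -0.0257  0.2246] F bed [-0.6 -0.7 -0.4] j [ 0.54  0.21 -0.56  1.99  0.14  0.97 -0.31]
-> shift [-0.413 -0.019  0.073] turn 0.001 zaxis [ 0.008 -0.002 -1.   ]
[[222.0, 208.0], [309.0, 157.0], [324.0, 154.0]]
```

View pics/scene6.png

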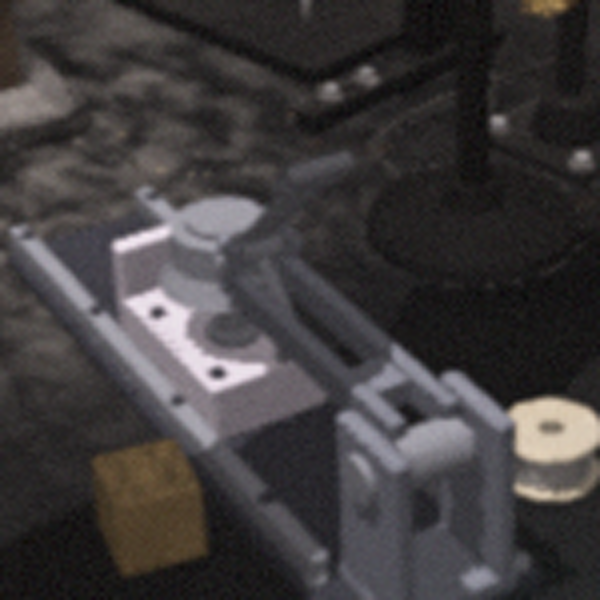

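>>> play_rows(commands=[[[1,-0.17,-0.015,0,0],[1,-0.34,-0.015,0.03,0],[1,-0.45,-0.015,0.1,0],[1,-0.45,-0.015,0.2,0],[1,-0.45,-0.015,0.26,0],[1,-0.46,-0.015,0.3,0],[1,-0.49,-0.015,0.34,0],[1,-0.51,-0.015,0.38,0],[1,-0.53,-0.015,0.42,0],[1,-0.545,-0.015,0.46,0],[1,-0.555,-0.015,0.49,0],[1,-0.555,-0.015,0.49,0]]])

```text
clock: 10.8
tcp_pos: [0.4438, -0.1907, 0.1206]
orientation: [-2.459, -1.953, 0.001]
contact_force: [-0.0, 0.5, 0.1]
grip_width: -0.0003
gripper_force: 0.0
```

```bash
python3 -c "
from h import *
go([0,.089,.111])"
```

```text
clk 10.8 bed pos [0.0026 0.0864 0.1206] F bed [ 0.1 -0.5  0.1] j [ 0.66  0.35 -0.46  2.08  0.22  0.76 -0.16]
-> shift [-0.013  0.013  0.048] turn 0.001 zaxis [-0.001  0.    -1.   ]
```

>>> play_rows(commands=[[[1,-0.006,0.01,0.02,0],[1,-0.012,0.01,0.035,0],[1,-0.013,0.01,0.048,0],[1,-0.013,0.01,0.056,0],[1,-0.013,0.01,0.062,0],[1,-0.013,0.01,0.064,0],[1,-0.013,0.01,0.064,0],[1,-0.013,0.01,0.064,0]]])

```text
clock: 11.47
tcp_pos: [0.4465, -0.1938, 0.1106]
orientation: [2.458, 1.953, -0.0]
contact_force: [-3.3, 1.4, 14.8]
grip_width: 0.0001
gripper_force: 7.5
```

```bash
python3 -c "
from h import *
go([0,.089,.111])"
```

```text
clk 11.47 bed pos [-0.0007  0.0888  0.1106] F bed [ 3.5 -0.6 14.8] j [ 0.66  0.37 -0.45  2.08  0.24  0.74 -0.17]
-> shift [-0.001 -0.003 -0.002] turn 0.001 zaxis [ 0.001 -0.001 -1.   ]
```

The pad hit its stop at z = 0.1106 with 15 N, so the lever is flat. I'll lift off and check.

>>> play_rows(commands=[[[1,0,0,0.01,0],[1,0,0,0.01,0],[1,0,0,-0.1,0],[1,0,0,-0.3,0],[1,0,0,-0.5,0],[1,0,0,-0.7,0],[1,0,0,-0.7,0],[1,0,0,-0.7,0],[1,0,0,-0.7,0]]])

```text
clock: 12.22
tcp_pos: [0.4454, -0.1934, 0.2489]
orientation: [2.46, 1.954, -0.001]
contact_force: [-0.3, -0.3, 1.1]
grip_width: -0.0001
gripper_force: 0.0
```

Run:
```python
from h import *
go([0,.089,.2])
p=viewer.grab_frame("scene")
x0,y0=210,190
save(p,"scene7.png",cv2.resize(p["pixels"][y0:y0+150,x0:x0+150],None,fx=4,fy=4,interpolation=cv2.INTER_CUBIC))
```

```text
clk 12.22 bed pos [0.0005 0.0887 0.2489] F bed [0.2 0.3 1.1] j [ 0.73  0.18 -0.5   1.95  0.1   1.04 -0.04]
-> shift [-0.001  0.002  0.244] turn 0.001 zaxis [-0. -0. -1.]
```

View pics/scene7.png

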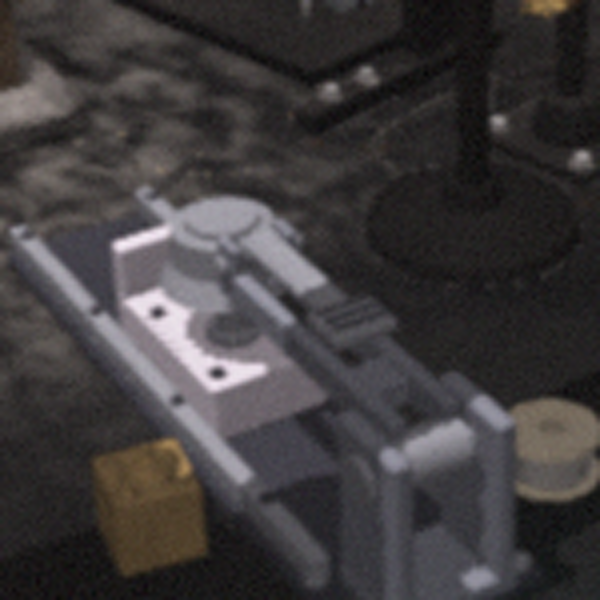

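The lever lies flat on the drawbar (pad at crop 350,320), the cup is home on the ball, and the cube and spool have not moved.

```bash
python3 -c "
from h import *
print(r.hand_in())"
```

```text
the job is handed in; nothing more can be done
None
```

The draw bench is coupled and the job is handed in: the cup was seated on the ball first, then the lever was pressed flat to its stop. The arm is lifted clear, and the cube and spool look unmoved. I did not re-image the bench block, which the arm never went near, and hand-in gave no verdict.

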